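# Clamp a row of doming blocks and ease the screw

## Task

Stand the two doming blocks upright side by side in the channel of the blue clamp: the brass one at the fixed end stop, the silver one next to it on the jaw side, both square to the channel and flat on its floor. Then turn the thumbscrew clockwise until it seats, back it off a quarter turn, and finish while still gripping the thumbscrew's bar and holding it there. Leave the pocket scale, the amber jar and the pliers where they are.

Things in the scene. Friction and masses are not known exactly. Their poses are not given: they have to be found in the camera images.
- clamp: Row clamp fixed to the bench: steel plate 100 (x) x 190 (y) x 12 mm, y -117 to +73. Origin at bench height on the channel's centre line. The channel runs along its y: floor 12 mm above the bench, 48 mm wide between rails 8 mm wide and 8 mm high (y -38 to +50). A blue housing, 64 x 68 mm, top 52 mm above the bench, centred at y = -79, carries the upright thumbscrew
- stop_face (a point): Middle of the inner face of the fixed blue end stop, at clamp y = +50 mm, 27 mm above the bench. The stop is 60 mm wide, 14 thick, top 42 mm above the bench. The row starts here and runs to clamp -y
- jaw_face (a point): Middle of the sliding steel jaw's face, at clamp y = -(16 + 3 q) mm, q the thumbscrew's value in rad; jaw 38 mm wide, 12 thick, top 38 mm above the bench. Between stop and jaw: 71.7 to 75 mm at the start, 66 mm with the screw seated, for a row of 64 mm; closing, the jaw pushes the blocks together
- thumbscrew (a joint): Thumbscrew angle about its upright axis, rad: 0 = seated on its hard stop; grows anticlockwise seen from above (backing off), to 3.3. Clockwise tightens and closes the jaw 3 mm per rad. 1.9 to 3.0 at the start. Friction about 0.05 N m; stays where it is left; does not rise or fall
- thumb_bar (a point): Upright brass grip bar of the thumbscrew, 44 long (x), 12 thick (y), 30 mm high, one end red. Origin: centre of its underside, on the screw's axis, 64 mm above the bench, at clamp x = 0, y = -79 mm. Its x points to the red end: to clamp +y when seated, to clamp -x when backed off a quarter turn. A brass collar 32 mm across lies below it
- brass_block: Brass doming block, 40 (x) x 32 (y) x 45 mm (z), about 0.45 kg, loose; three round hollows drawn on top (one large, two small). Origin at the centre of its underside. In the channel its x (40 mm) lies across the channel, either way round, its 32 mm along it
- steel_block: Silver-coloured doming block, 40 (x) x 32 (y) x 45 mm (z), about 0.42 kg, loose; two equal round hollows drawn on top. Origin at the centre of its underside. Lies in the channel like the brass one
- scale: Bystander: black pocket scale 75 x 125 x 20 mm with a steel pan; origin at the centre of its underside
- jar: Bystander: small amber glass jar, 48 mm across, 55 mm high; origin at the centre of its underside
- pliers: Bystander: pliers with red handles lying flat along their x, about 155 mm long, 12 mm high; origin on the bench below the joint

How it is judged:
By the outcome, as a careful person would: the job done as asked, in the order asked, and still so for the second after the job is handed in, while the arm keeps its last pose, push and grip.
It also fails if it takes over 64 s, if anything falls off the work surface, if the arm or the gripper's body presses on something with over 40 N, if the wrist force passes 120 N, or if a joint passes its speed limit or range.

## Robot

A 6-joint arm with a two-finger parallel gripper is mounted at the origin on the work surface. World frame = base frame: x ahead of the robot, y to its left, z up, the work surface at z = 0. Lengths are in mm, angles in rad, forces in N, time in s.
With the tool pointing down it reaches from about 375 to 975 mm from the base axis. Payload 3.8 kg.
Tool frame: the origin (TCP) lies midway between the tips of the shut fingers; the grasp point (between the pads) lies 19 mm behind it; z points along the fingers, y is the line along which they close (so a half turn about z gives the same grasp; the last joint's range is limited). The gripper opens to 85 mm and grips with 20 to 120 N. Pads are 22 mm wide; open, the fingers measure 114 mm over their backs; the gripper's body (76 mm by 85 mm) begins 54 mm behind the grasp point. The pads swing forward as they close: fully open they stand 13 mm farther back than shut.
Start: joints at [1.285, 0.264, 1.604, -0, 1.274, -0.037], TCP at [166.211, 654.211, 231.28] pointing down, gripper open.
Joint ranges: [-2.63, 2.63], [-0.94, 2.18], [0.31, 2.57], [-1.31, 4.45], [0, 2.66], [-2.55, 2.55]. Speed limits (rad/s): [2.57, 2.57, 3.14, 3.14, 3.14, 3.14].

## Interface

Orientations are given as a unit quaternion [x, y, z, w].
In Python, from bench import state, imaging, order gives the robot as it stands.
- The arm moves only by the tool carry_out, never from a script. Its argument "rows" is one flat list of numbers, 5 for each row, row after row: the finger opening in m, from 0 to 0.0854, then the shift along the world's x, y, z in m, then the turn about the world's z in rad. In form: [hand, tx, ty, tz, roll, hand, tx, ty, tz, roll, ...]. A call has 1 to 20 rows; each row is the pose to reach, as a shift and turn from the pose commanded when the call began; what a row does not reach only later rows make up. A row lasts 1/8 s, in which the tool goes at most 62.5 mm and 10.7 degrees, less where a joint would pass 70% of its speed; a pose out of reach is approached as far as the arm can. A call with a gripper value outside its range is refused whole. The fingers move at their own pace and stop on an object; the grip force is fixed at half the most. Time passes only in rows, so rows that repeat a pose let the fingers close. It gives the time, the measured TCP pose, the force, the opening and the grip force at its end, in the units of the state.
- state(): the state, without advancing time (a new reading comes with each control period).
- imaging.camera(name): name is "side" or "top"; returns the picture (480x640x3 uint8, red, green, blue); there is no depth.
- imaging.camera_info(name): a dict with "fovy" (degrees; the focal length in pixels is half the picture's height over the tangent of half this angle, whatever the lens; pixels are square), "cx", "cy" (the principal point, pixels), "camera_from_world" (4x4, takes a point from world to camera coordinates). Camera axes: x right, y up, looking along -z (the intrinsics and any distortion apply to the point x, -y, -z); pixel columns grow to the right and rows downward; lengths in mm; the calibration is good to about 2 mm. A picture is of the moment at which its call begins. camera_info takes no time and is no camera call.
- order.finish_job(): hands the job in; it is judged then, once.
The state is a dict: "time": time; "qpos": joint angles; "qd": joint speeds; "joint_torque": joint torques, N m; "tool_pos": TCP position; "tcp_rot": TCP orientation; "wrist_force": force on the tool from outside, world axes, zero at the start; "torque": the same for the moment, N m; "gripper_width": finger opening in mm; "gripper_force": force on a finger pad.
Only numpy, scipy, OpenCV 4.12 (cv2) and the standard library are available. Lean on these libraries where they do the work, as an engineer would, in place of code of your own. Each camera call takes 0.05 s, during which the arm holds its last target. There are 200 camera calls.

## Working session

There is one attempt and no reset: what is moved stays moved. The work goes in short steps, Python scripts to look and compute and a tool call to move; the robot and the scene stay as the last step left them, time stands still between calls to the robot, and variables do not carry over. Pictures are saved under pics/ and viewed, at most 10 in all, crops included, and the job is handed in when it is done.

Besides the shell and the picture viewer there is one more tool, called after "Call:" as name(argument=value, ...) on one line, values as JSON. carry_out: Moves the arm, as the interface text tells. Its arguments: {"type":"object","properties":{"rows":{"type":"array","items":{"type":"number"}}},"required":["rows"]}

```bash
mkdir -p pics; ls
python3 - <<'E'
from bench import state, imaging
import cv2
for n in("top","side"):
    i=imaging.camera_info(n);print(n,i)
    cv2.imwrite(f"pics/{n}0.png",imaging.camera(n)[:,:,::-1])
s=state();print(s)
E
```

```text
pics
top {'fovy': 53.50128953228667, 'cx': 318.34768550426884, 'cy': 243.06006575596925, 'camera_from_world': array([[-1.94390323e-02, -9.99810145e-01, -1.34114535e-03,
         3.22428898e+00],
       [ 9.80638850e-01, -1.93276872e-02,  1.94868898e-01,
        -5.94629923e+02],
       [-1.94857822e-01,  2.47288356e-03,  9.80828382e-01,
        -1.12004071e+03],
       [ 0.00000000e+00,  0.00000000e+00,  0.00000000e+00,
         1.00000000e+00]])}
side {'fovy': 49.43343244059768, 'cx': 320.44841283675987, 'cy': 241.5282856977743, 'camera_from_world': array([[ 8.62825078e-01, -5.05453555e-01,  7.04198292e-03,
        -4.99598927e+02],
       [ 3.66109300e-01,  6.34444518e-01,  6.80767313e-01,
        -2.67152984e+02],
       [-3.48564006e-01, -5.84804975e-01,  7.32465887e-01,
        -8.67821304e+02],
       [ 0.00000000e+00,  0.00000000e+00,  0.00000000e+00,
         1.00000000e+00]])}
{'time': 0.1, 'qpos': array([ 1.28510470e+00,  2.64664345e-01,  1.60525237e+00, -1.24824457e-05,
        1.27369716e+00, -3.68890490e-02]), 'qd': array([-0.00040768, -0.00153036, -0.00416632,  0.00131613,  0.00024673,
       -0.00046211]), 'joint_torque': array([ 1.14855189e-03, -5.16695809e+01, -3.68596137e+01,  9.53271706e-05,
        6.02073502e-03,  2.63166896e-05]), 'tool_pos': array([166.02541246, 653.57682594, 230.08753273]), 'tcp_rot': array([ 1.24078790e-01,  9.92271854e-01, -9.98452588e-04, -1.56407517e-04]), 'wrist_force': array([ 0.18476195, -0.02909808,  0.23063025]), 'torque': array([ 0.0254463 , -0.03181006,  0.02736823]), 'gripper_force': 0.0, 'gripper_width': 86.05569379366061}
```

View pics/top0.png

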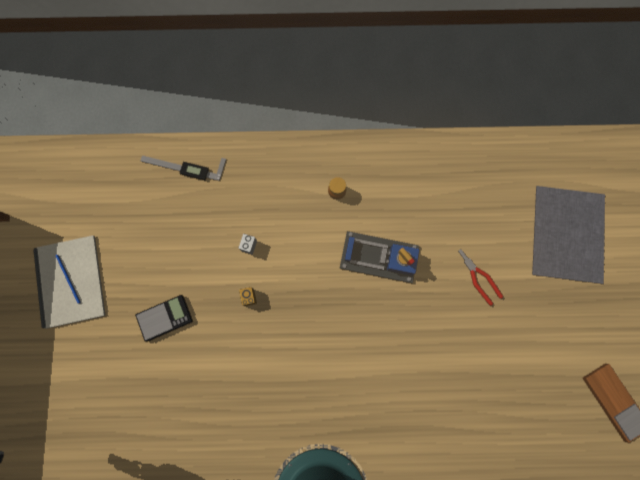

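View pics/side0.png

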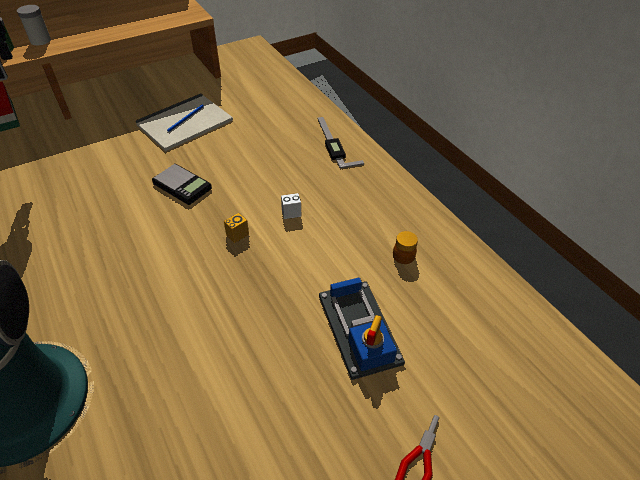

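The overview shows the clamp at about (380,257) top, its stop at the left and the bar at the right. The blocks are upright: silver at (248,243), brass at (248,297). I'll look closer with one composite.

Run:
```python
import cv2,numpy as np
a=cv2.imread("pics/top0.png");b=cv2.imread("pics/side0.png")
R=lambda im,x,y,w,h,s:cv2.resize(im[y:y+h,x:x+w],None,fx=s,fy=s,interpolation=cv2.INTER_CUBIC)
L=np.vstack([R(a,234,228,30,25,8),R(a,234,284,30,25,8)])      # 240x400
M=R(a,335,225,92,67,6)   #552x402
t=np.hstack([L,M[:400]]);
B=np.hstack([R(b,275,185,35,50,4),R(b,218,205,35,50,4),R(b,315,270,95,50,4)]);print(t.shape,B.shape)
out=np.zeros((600,800,3),np.uint8);out[:400,:792]=t[:,:792];out[400:,:B.shape[1]]=B[:,:800]
cv2.imwrite("pics/c1.png",out)
```

```text
(400, 792, 3) (200, 660, 3)
```

View pics/c1.png

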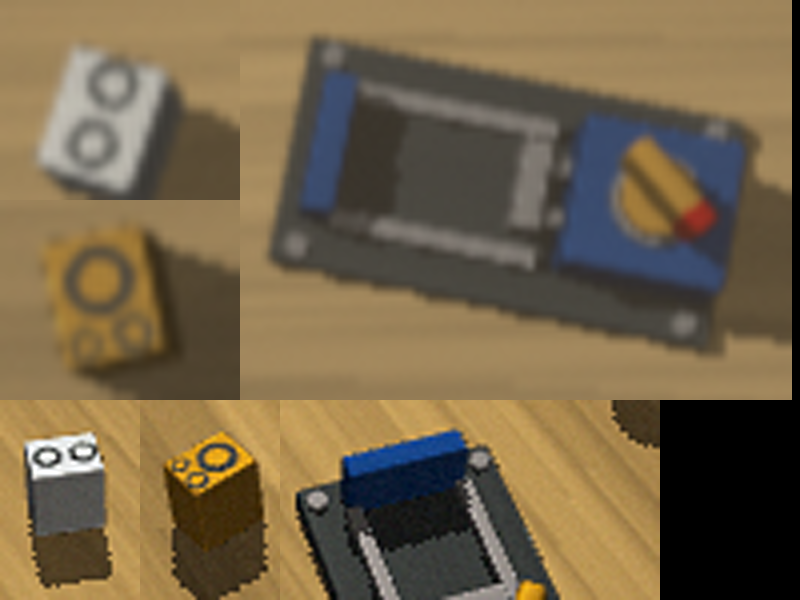

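The composite shows the block tops and the clamp clearly. The stop is on the left, and the bar's red end points lower right, so q is about 2.5. Next I fit poses to the corner pixels.

```bash
cat > h.py <<'E'
import numpy as np
from scipy.optimize import least_squares
from bench import imaging
I={n:imaging.camera_info(n) for n in("top","side")}
def proj(n,P):
    i=I[n];M=i["camera_from_world"];c=np.asarray(P)@M[:3,:3].T+M[:3,3]
    f=240/np.tan(np.radians(i["fovy"])/2)
    return np.c_[i["cx"]+f*c[:,0]/-c[:,2],i["cy"]-f*c[:,1]/-c[:,2]]
def place(p,L):
    L=np.asarray(L,float);c,s=np.cos(p[2]),np.sin(p[2])
    return np.c_[p[0]+c*L[:,0]-s*L[:,1],p[1]+s*L[:,0]+c*L[:,1],L[:,2]]
def fit(obs,p0):  # obs: list of (cam, local pts, pixels)
    r=lambda p:np.concatenate([(proj(n,place(p,L))-px).ravel() for n,L,px in obs])
    s=least_squares(r,p0,loss="soft_l1",x_scale=[10,10,.1]);return s.x,[np.round(proj(n,place(s.x,L))-px,1).tolist() for n,L,px in obs]
def crop(pts,u0,v0,x,y,k): return np.array([[x+(u-u0+.5)/k-.5,y+(v-v0+.5)/k-.5] for u,v in pts])
E
python3 - <<'E'
from h import *
q=[[20,16,45],[20,-16,45],[-20,-16,45],[-20,16,45]]; q2=[[-20,16,45],[20,16,45],[20,-16,45],[-20,-16,45]]
S=[("top",q,crop([(75,48),(172,72),(128,192),(38,162)],0,0,234,228,8)),("side",q2,crop([(25,440),(97,432),(105,472),(32,480)],0,400,275,185,4))]
B=[("top",q,crop([(45,240),(145,228),(168,358),(68,372)],0,200,234,284,8)),("side",q2,crop([(165,463),(222,432),(260,462),(200,495)],140,400,218,205,4))]
C=[("top",[[30,64,42],[30,50,42],[-30,50,42],[-30,64,42],[32,-45,52],[32,-113,52],[-32,-113,52],[-32,-45,52],[50,73,12],[50,-117,12],[-50,-117,12],[-50,73,12]],
 crop([(330,70),(357,75),(325,213),(300,208),(588,113),(748,145),(722,290),(557,262),(315,38),(758,125),(715,352),(270,262)],240,0,335,225,6))]
for n,o,p in(("S",S,[570,160,-.3]),("B",B,[450,160,.17]),("C",C,[550,-120,-.2])):
    for oo in ([o] if len(o)==1 else [o,o[:1],o[1:]]):
        x,r=fit(oo,p);print(n,x.round(3),r if oo is o else"")
c=x;a=place(c,[[0,-79,94],[0,50,12],[0,34,12],[0,2,12]]);print(a.round(1),proj("top",a[:1]))
cc=crop([(633,147),(700,215)],240,0,335,225,6);print(cc)
# bar direction by fit
b,r=fit([("top",[[-22,0,94],[22,0,94]],cc)],[a[0,0],a[0,1],-2.3]);print(b,r,"q",(b[2]-c[2]-np.pi/2)%(2*np.pi))
E
```

```text
S [ 6.03547e+02  1.72019e+02 -3.38000e-01] [[[0.1, -0.9], [-0.1, -0.0], [0.0, -0.1], [-0.8, -0.3]], [[-0.3, 0.6], [-0.4, 0.4], [-0.0, 0.1], [0.0, 0.4]]]
S [ 6.02656e+02  1.71562e+02 -3.14000e-01] 
S [ 6.04423e+02  1.72879e+02 -3.63000e-01] 
B [4.70248e+02 1.69840e+02 1.91000e-01] [[[-0.4, 0.1], [-0.1, -1.1], [-0.0, -1.4], [-0.4, -0.4]], [[-0.8, 0.9], [0.5, -0.0], [-0.1, 0.5], [-0.9, 1.1]]]
B [4.68524e+02 1.69240e+02 1.55000e-01] 
B [4.71630e+02 1.71242e+02 2.16000e-01] 
C [ 5.70469e+02 -1.42261e+02 -2.24000e-01] [[[-0.4, -0.1], [0.6, 0.2], [1.4, 0.3], [0.1, -0.0], [0.1, -0.1], [0.4, -0.0], [0.5, 0.9], [0.7, -0.0], [-0.5, -0.4], [-1.8, -0.3], [-1.1, -0.1], [-0.5, -0.2]]]
[[ 552.9 -219.3   94. ]
 [ 581.6  -93.5   12. ]
 [ 578.  -109.1   12. ]
 [ 570.9 -140.3   12. ]] [[407.0244379  255.57695699]]
[[400.08333333 249.08333333]
 [411.25       260.41666667]]
[ 555.06296088 -216.10783851   -2.41751959] [[[-0.9, -1.0], [0.9, 1.0]]] q 2.518974067592217
```

Call:
carry_out(rows=[0.085, 0.304, -0.484, -0.08, -1.13, 0.085, 0.304, -0.484, -0.08, -1.13, 0.085, 0.304, -0.484, -0.08, -1.13, 0.085, 0.304, -0.484, -0.08, -1.13, 0.085, 0.304, -0.484, -0.08, -1.13, 0.085, 0.304, -0.484, -0.08, -1.13, 0.085, 0.304, -0.484, -0.08, -1.13, 0.085, 0.304, -0.484, -0.08, -1.13, 0.085, 0.304, -0.484, -0.08, -1.13, 0.085, 0.304, -0.484, -0.08, -1.13, 0.085, 0.304, -0.484, -0.08, -1.13, 0.085, 0.304, -0.484, -0.08, -1.13, 0.085, 0.304, -0.484, -0.13, -1.13, 0.085, 0.304, -0.484, -0.18, -1.13, 0.085, 0.304, -0.484, -0.205, -1.13, 0.085, 0.304, -0.484, -0.22, -1.13, 0.085, 0.304, -0.484, -0.22, -1.13])

```text
time: 2.22
tool_pos: [469.3, 171.0, 10.7]
tcp_rot: [0.635, 0.772, -0.001, -0.001]
wrist_force: [-0.7, 0.9, 0.3]
gripper_width: 84.9
gripper_force: 0.0
```

Call:
carry_out(rows=[0.02, 0, 0, 0, 0, 0.02, 0, 0, 0, 0, 0.02, 0, 0, 0, 0, 0.02, 0, 0, 0, 0, 0.02, 0, 0, 0, 0, 0.02, 0, 0, 0, 0, 0.02, 0, 0, 0, 0, 0.02, 0, 0, 0, 0, 0.02, 0, 0, 0, 0])

```text
time: 3.35
tool_pos: [471.4, 170.5, 12.7]
tcp_rot: [0.636, 0.772, 0.001, 0.001]
wrist_force: [-0.3, 0.1, 6.3]
gripper_width: 39.4
gripper_force: 62.0
```

Call:
carry_out(rows=[0.02, 0, 0, 0.04, 0, 0.02, 0, 0, 0.08, 0, 0.02, 0.107, -0.281, 0.08, -0.417, 0.02, 0.107, -0.281, 0.08, -0.417, 0.02, 0.107, -0.281, 0.08, -0.417, 0.02, 0.107, -0.281, 0.08, -0.417, 0.02, 0.107, -0.281, 0.08, -0.417, 0.02, 0.107, -0.281, 0.08, -0.417, 0.02, 0.107, -0.281, 0.08, -0.417, 0.02, 0.107, -0.281, 0.08, -0.417, 0.02, 0.107, -0.281, 0.05, -0.417, 0.02, 0.107, -0.281, 0.05, -0.417, 0.02, 0.107, -0.281, 0.05, -0.417])

```text
time: 4.97
tool_pos: [577.1, -110.0, 61.6]
tcp_rot: [0.782, 0.624, -0.0, -0.0]
wrist_force: [-0.1, 0.4, -4.2]
gripper_width: 39.3
gripper_force: 62.2
```

Run:
```python
from h import *
import cv2
from bench import state
s=state();print(s["tool_pos"].round(1),s["wrist_force"].round(1),s["gripper_width"])
a=imaging.camera("top")[:,:,::-1].copy();b=imaging.camera("side")[:,:,::-1].copy()
cv2.imwrite("pics/t1.png",a);cv2.imwrite("pics/s1.png",b)
def R(im,n,x,y,w,h,k):
    o=cv2.resize(im[y:y+h,x:x+w],None,fx=k,fy=k,interpolation=cv2.INTER_CUBIC)
    c=[570.5,-142.3,-.224]
    for L in([[30,64,42],[30,50,42],[-30,50,42],[-30,64,42]],[[24,50,20],[24,-38,20],[-24,-38,20],[-24,50,20]],[[32,-45,52],[32,-113,52],[-32,-113,52],[-32,-45,52]],[[50,73,12],[50,-117,12],[-50,-117,12],[-50,73,12]]):
        P=((proj(n,place(c,L))-[x,y]+.5)*k-.5).round().astype(np.int32)
        cv2.polylines(o,[P],True,(0,255,0),1)
    return o
o=np.hstack([R(a,"top",335,215,100,80,4),R(b,"side",310,200,100,80,4)])
o=np.vstack([o,R(b,"side",305,265,110,70,4)[:,:440].repeat(1,1)]) if 0 else o
cv2.imwrite("pics/c2.png",o)
```

```text
[ 577.1 -110.    61.6] [-0.1  0.4 -4.2] 39.318000330439816
```

View pics/c2.png

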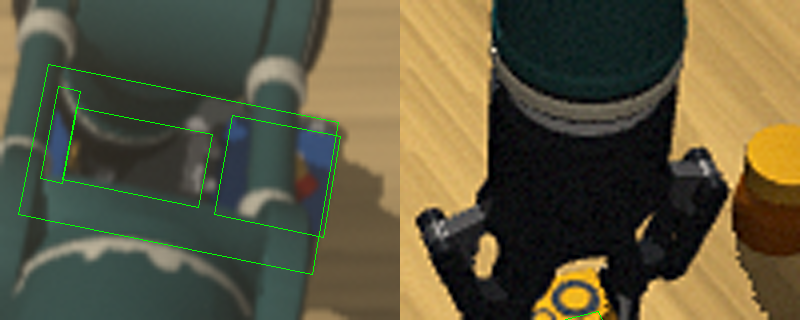

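The top view is mostly blocked by the arm. I'll check the clamp fit against both initial pictures and look at the held block from the side.

```bash
cat >> h.py <<'E'
import cv2
CL=[[[30,64,42],[30,50,42],[-30,50,42],[-30,64,42]],[[24,50,20],[24,-38,20],[-24,-38,20],[-24,50,20]],[[32,-45,52],[32,-113,52],[-32,-113,52],[-32,-45,52]],[[50,73,12],[50,-117,12],[-50,-117,12],[-50,73,12]]]
def view(im,n,x,y,w,h,k,c,Ls=CL):
    o=cv2.resize(im[y:y+h,x:x+w],None,fx=k,fy=k,interpolation=cv2.INTER_CUBIC)
    for L in Ls: cv2.polylines(o,[((proj(n,place(c,L))-[x,y]+.5)*k-.5).round().astype(np.int32)],True,(0,255,0),1)
    return o
E
python3 - <<'E'
from h import *
c=[570.5,-142.3,-.224];rd=cv2.imread
A=view(rd("pics/top0.png"),"top",335,225,100,68,4,c)
S=view(rd("pics/side0.png"),"side",310,270,100,110,4,c)
D=view(rd("pics/s1.png"),"side",310,250,100,80,4,c)
o=np.zeros((600,800,3),np.uint8);o[:272,:400]=A;o[:440,400:]=S;o[280:600,:400]=D;cv2.imwrite("pics/c3.png",o)
E
```

```text
(no output)
```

View pics/c3.png

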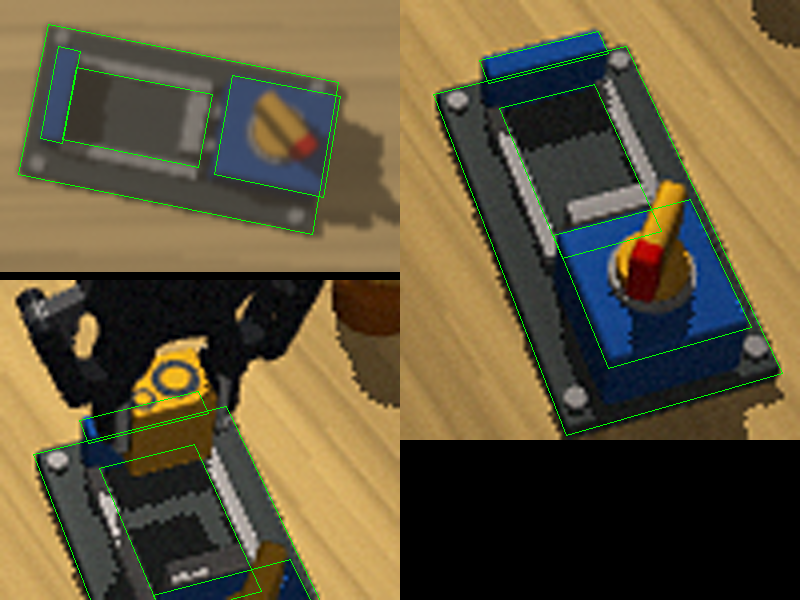

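Call:
carry_out(rows=[0.02, 0.0005, -0.001, 0, 0, 0.02, 0.0005, -0.001, -0.012, 0, 0.02, 0.0005, -0.001, -0.024, 0, 0.02, 0.0005, -0.001, -0.032, 0, 0.02, 0.0005, -0.001, -0.035, 0, 0.02, 0.0005, -0.001, -0.037, 0, 0.02, 0.0005, -0.001, -0.038, 0, 0.02, 0.0005, -0.001, -0.039, 0, 0.02, 0.0005, -0.001, -0.039, 0])

```text
time: 6.2
tool_pos: [576.9, -111.6, 24.7]
tcp_rot: [0.782, 0.623, -0.001, -0.001]
wrist_force: [-9.8, 2.3, 13.5]
gripper_width: 39.3
gripper_force: 64.6
```

Call:
carry_out(rows=[0.02, 0, 0, 0.002, 0, 0.02, 0, 0, 0.002, 0])

```text
time: 6.45
tool_pos: [578.5, -112.0, 24.7]
tcp_rot: [0.782, 0.623, 0.001, 0.001]
wrist_force: [0.1, -0.4, 4.7]
gripper_width: 39.1
gripper_force: 63.7
```

Call:
carry_out(rows=[0.02, 0.0002, 0.001, 0.002, 0, 0.02, 0.0004, 0.002, 0.002, 0, 0.02, 0.0007, 0.003, 0.002, 0, 0.02, 0.0009, 0.004, 0.002, 0, 0.02, 0.0011, 0.005, 0.002, 0, 0.02, 0.0011, 0.005, 0.002, 0])

```text
time: 7.2
tool_pos: [578.2, -108.9, 26.0]
tcp_rot: [0.782, 0.623, -0.001, 0.001]
wrist_force: [-2.0, -8.4, -3.7]
gripper_width: 39.3
gripper_force: 62.3
```

Call:
carry_out(rows=[0.02, -0.0002, -0.001, 0, 0, 0.02, -0.0002, -0.001, -0.002, 0, 0.02, -0.0002, -0.001, -0.002, 0, 0.055, -0.0002, -0.001, -0.002, 0, 0.055, -0.0002, -0.001, -0.001, 0, 0.055, -0.0002, -0.001, -0.001, 0, 0.055, -0.0002, -0.001, -0.001, 0])

```text
time: 8.07
tool_pos: [578.9, -107.6, 25.5]
tcp_rot: [0.782, 0.623, 0.0, 0.0]
wrist_force: [-1.3, -0.9, -0.8]
gripper_width: 54.8
gripper_force: 0.0
```

Call:
carry_out(rows=[0.06, 0, 0, 0.05, 0, 0.06, 0, 0, 0.09, 0, 0.085, 0.0245, 0.2795, 0.09, -0.114, 0.085, 0.0245, 0.2795, 0.09, -0.114, 0.085, 0.0245, 0.2795, 0.09, -0.114, 0.085, 0.0245, 0.2795, 0.09, -0.114, 0.085, 0.0245, 0.2795, 0.09, -0.114, 0.085, 0.0245, 0.2795, 0.09, -0.114, 0.085, 0.0245, 0.2795, 0.09, -0.114, 0.085, 0.0245, 0.2795, 0.04, -0.114, 0.085, 0.0245, 0.2795, 0.0, -0.114, 0.085, 0.0245, 0.2795, -0.014, -0.114, 0.085, 0.0245, 0.2795, -0.014, -0.114, 0.03, 0.0245, 0.2795, -0.014, -0.114, 0.03, 0.0245, 0.2795, -0.014, -0.114, 0.03, 0.0245, 0.2795, -0.014, -0.114, 0.03, 0.0245, 0.2795, -0.014, -0.114, 0.03, 0.0245, 0.2795, -0.014, -0.114, 0.03, 0.0245, 0.2795, -0.014, -0.114, 0.03, 0.0245, 0.2795, -0.014, -0.114])

```text
time: 10.58
tool_pos: [604.6, 172.2, 13.2]
tcp_rot: [0.816, 0.578, 0.001, 0.001]
wrist_force: [-0.2, -0.5, 6.7]
gripper_width: 38.8
gripper_force: 62.1
```

Run:
```python
from h import *
c=[570.5,-142.3,-.224]
a=imaging.camera("top")[:,:,::-1].copy();b=imaging.camera("side")[:,:,::-1].copy()
blk=[[[20,50,57],[20,18,57],[-20,18,57],[-20,50,57]]]
o=np.hstack([view(a,"top",335,225,66,68,6,c,blk),view(b,"side",315,265,67,68,6,c,blk)]);cv2.imwrite("pics/c4.png",o[:, :800])
```

```text
(no output)
```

View pics/c4.png

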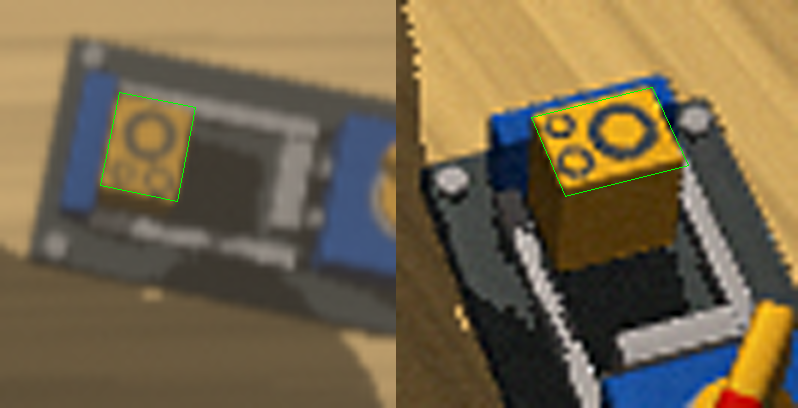

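The brass block sits square against the stop and matches the predicted outline in both views. Silver is gripped, so I'll place it next.

Call:
carry_out(rows=[0.02, 0, 0, 0.04, 0, 0.02, 0, 0, 0.09, 0, 0.02, -0.032, -0.314, 0.09, 0.114, 0.02, -0.032, -0.314, 0.09, 0.114, 0.02, -0.032, -0.314, 0.09, 0.114, 0.02, -0.032, -0.314, 0.09, 0.114, 0.02, -0.032, -0.314, 0.09, 0.114, 0.02, -0.032, -0.314, 0.09, 0.114, 0.02, -0.032, -0.314, 0.09, 0.114, 0.02, -0.032, -0.314, 0.09, 0.114, 0.02, -0.032, -0.314, 0.065, 0.114, 0.02, -0.032, -0.314, 0.065, 0.114, 0.02, -0.032, -0.314, 0.065, 0.114])

```text
time: 12.3
tool_pos: [571.3, -141.2, 76.5]
tcp_rot: [0.781, 0.624, -0.0, -0.0]
wrist_force: [-0.3, 1.1, -3.9]
gripper_width: 39.3
gripper_force: 61.6
```

Run:
```python
from h import *
c=[570.5,-142.3,-.224]
b=imaging.camera("side")[:,:,::-1].copy()
blk=[[[20,50,57],[20,18,57],[-20,18,57],[-20,50,57]],[[20,15.5,64],[20,-16.5,64],[-20,-16.5,64],[-20,15.5,64]],[[20,15.5,109],[20,-16.5,109],[-20,-16.5,109],[-20,15.5,109]]]
cv2.imwrite("pics/c5.png",view(b,"side",300,220,100,120,5,c,blk))
```

```text
(no output)
```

View pics/c5.png

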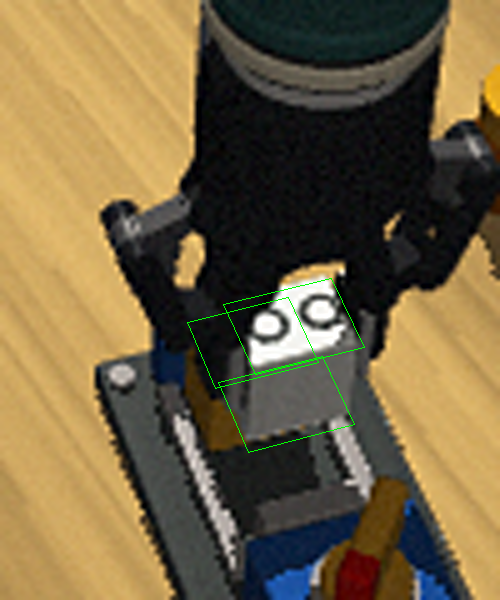

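The held silver block is 1–2 mm nearer the brass than planned. I'll back it off 3 mm along the channel before lowering.

Call:
carry_out(rows=[0.02, -0.0007, -0.003, 0, 0, 0.02, -0.0007, -0.003, -0.015, 0, 0.02, -0.0007, -0.003, -0.03, 0, 0.02, -0.0007, -0.003, -0.042, 0, 0.02, -0.0007, -0.003, -0.048, 0, 0.02, -0.0007, -0.003, -0.05, 0, 0.02, -0.0007, -0.003, -0.051, 0, 0.02, -0.0007, -0.003, -0.051, 0])

```text
time: 13.35
tool_pos: [570.9, -145.4, 25.7]
tcp_rot: [0.782, 0.623, 0.0, 0.0]
wrist_force: [0.7, 0.4, -3.0]
gripper_width: 39.1
gripper_force: 61.8
```

Near the floor with no side force. I'll push gently towards the brass and then settle.

Call:
carry_out(rows=[0.02, 0.0004, 0.0015, 0, 0, 0.02, 0.0007, 0.003, 0, 0, 0.02, 0.0009, 0.004, 0, 0, 0.02, 0.001, 0.0045, 0, 0, 0.02, 0.001, 0.0045, 0, 0])

```text
time: 13.98
tool_pos: [571.4, -140.7, 25.3]
tcp_rot: [0.782, 0.623, 0.0, -0.0]
wrist_force: [0.2, -0.1, -3.0]
gripper_width: 39.2
gripper_force: 61.8
```

Call:
carry_out(rows=[0.02, 0.0002, 0.001, 0, 0, 0.02, 0.0003, 0.0015, 0, 0, 0.02, 0.0003, 0.0015, 0, 0, 0.02, 0.0001, 0.0005, -0.001, 0, 0.02, 0.0001, 0.0005, -0.0015, 0, 0.02, 0.0001, 0.0005, -0.0015, 0])

```text
time: 14.72
tool_pos: [571.7, -140.0, 25.2]
tcp_rot: [0.782, 0.623, 0.0, -0.0]
wrist_force: [-4.0, 0.3, 6.2]
gripper_width: 39.1
gripper_force: 63.3
```

Call:
carry_out(rows=[0.055, 0, 0, 0.001, 0, 0.055, 0, 0, 0.001, 0, 0.055, 0, 0, 0.001, 0, 0.06, 0, 0, 0.05, 0, 0.085, 0, 0, 0.11, 0, 0.085, -0.0185, -0.079, 0.11, -0.63, 0.085, -0.0185, -0.079, 0.11, -0.63, 0.085, -0.0185, -0.079, 0.11, -0.63, 0.085, -0.0185, -0.079, 0.11, -0.63, 0.085, -0.0185, -0.079, 0.11, -0.63])

```text
time: 15.98
tool_pos: [552.9, -219.3, 133.6]
tcp_rot: [0.937, 0.351, -0.0, -0.0]
wrist_force: [-0.7, 0.6, -0.1]
gripper_width: 84.9
gripper_force: 0.0
```

Run:
```python
from h import *
c=[570.5,-142.3,-.224]
b=imaging.camera("side")[:,:,::-1].copy();a=imaging.camera("top")[:,:,::-1].copy()
blk=[[[20,50,57],[20,18,57],[-20,18,57],[-20,50,57]],[[20,18,57],[20,-14,57],[-20,-14,57],[-20,18,57]]]
for th in(-2.42,): 
    ca=th-c[2];e=np.array([np.cos(ca),np.sin(ca)])*22;f=np.array([-e[1],e[0]])*6/22;m=np.array([0,-79])
    blk.append([[*(m+s*e+t*f),94] for s,t in((1,1),(1,-1),(-1,-1),(-1,1))])
cv2.imwrite("pics/c6.png",np.hstack([view(b,"side",310,260,100,110,4,c,blk),view(a,"top",335,205,100,110,4,c,blk)]))
```

```text
(no output)
```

View pics/c6.png

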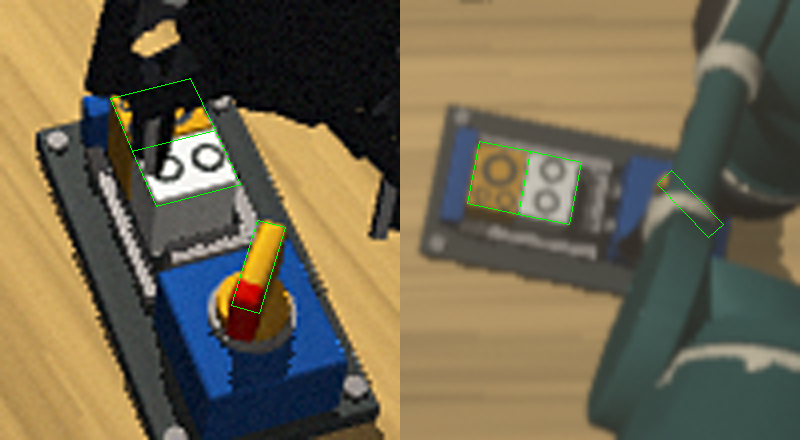

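Both blocks are square, touching and flat, and the bar matches q ≈ 2.52. Next: descend and grip the bar.

Call:
carry_out(rows=[0.085, 0, 0, -0.045, 0, 0.085, 0, 0, -0.0655, 0, 0.085, 0, 0, -0.0655, 0, 0.0, 0, 0, -0.0655, 0, 0.0, 0, 0, -0.0655, 0, 0.0, 0, 0, -0.0655, 0, 0.0, 0, 0, -0.0655, 0, 0.0, 0, 0, -0.0655, 0, 0.0, 0, 0, -0.0655, 0, 0.0, 0, 0, -0.0655, 0, 0.0, 0, 0, -0.0655, 0, 0.0, 0, 0, -0.0655, 0])

```text
time: 17.58
tool_pos: [553.3, -219.4, 69.1]
tcp_rot: [0.937, 0.35, 0.0, 0.0]
wrist_force: [-1.5, 1.2, 5.4]
gripper_width: 10.8
gripper_force: 59.4
```

Call:
carry_out(rows=[0.0, 0, 0, 0, -0.1, 0.0, 0, 0, 0, -0.25, 0.0, 0, 0, 0, -0.4, 0.0, 0, 0, 0, -0.55, 0.0, 0, 0, 0, -0.7, 0.0, 0, 0, 0, -0.85, 0.0, 0, 0, 0, -1.0, 0.0, 0, 0, 0, -1.1, 0.0, 0, 0, 0, -1.2, 0.0, 0, 0, 0, -1.2, 0.0, 0, 0, 0, -1.2])

```text
time: 18.95
tool_pos: [553.0, -216.8, 69.1]
tcp_rot: [0.971, -0.24, -0.001, -0.002]
wrist_force: [-1.7, 8.6, 9.0]
gripper_width: 11.2
gripper_force: 60.0
```

Call:
carry_out(rows=[0.07, 0, 0.0015, 0, 0, 0.07, 0, 0.0015, 0, 0, 0.07, 0, 0.0015, 0, 0, 0.07, 0, 0.0015, 0, 0.18, 0.07, 0, 0.0015, 0, 0.36, 0.07, 0, 0.0015, 0, 0.54, 0.07, 0, 0.0015, 0, 0.72, 0.07, 0, 0.0015, 0, 0.9, 0.07, 0, 0.0015, 0, 1.08, 0.07, 0, 0.0015, 0, 1.26, 0.07, 0, 0.0015, 0, 1.44, 0.07, 0, 0.0015, 0, 1.62, 0.07, 0, 0.0015, 0, 1.8, 0.07, 0, 0.0015, 0, 1.98, 0.07, 0, 0.0015, 0, 2.16, 0.07, 0, 0.0015, 0, 2.34, 0.07, 0, 0.0015, 0, 2.52, 0.07, 0, 0.0015, 0, 2.7, 0.07, 0, 0.0015, 0, 2.88, 0.07, 0, 0.0015, 0, 3.06])

```text
time: 21.45
tool_pos: [552.9, -218.1, 68.1]
tcp_rot: [0.276, 0.961, -0.0, -0.0]
wrist_force: [-1.4, -0.3, -0.5]
gripper_width: 69.9
gripper_force: 0.0
```

Call:
carry_out(rows=[0.07, 0, 0, 0, 0.0816, 0.07, 0, 0, 0, 0.0816, 0.0, 0, 0, 0, 0.0816, 0.0, 0, 0, 0, 0.0816, 0.0, 0, 0, 0, 0.0816, 0.0, 0, 0, 0, 0.0816, 0.0, 0, 0, 0, 0.0816, 0.0, 0, 0, 0, 0.0816, 0.0, 0, 0, 0, 0.0816, 0.0, 0, 0, 0, 0.0816])

```text
time: 22.7
tool_pos: [553.4, -217.1, 68.5]
tcp_rot: [0.24, 0.971, 0.001, 0.0]
wrist_force: [1.8, 4.4, 1.3]
gripper_width: 11.2
gripper_force: 59.3
```

Call:
carry_out(rows=[0.0, 0, 0.001, 0, -0.1, 0.0, 0, 0.001, 0, -0.25, 0.0, 0, 0.001, 0, -0.4, 0.0, 0, 0.001, 0, -0.55, 0.0, 0, 0.001, 0, -0.7, 0.0, 0, 0.001, 0, -0.85, 0.0, 0, 0.001, 0, -1.0, 0.0, 0, 0.001, 0, -1.1, 0.0, 0, 0.001, 0, -1.2, 0.0, 0, 0.001, 0, -1.2, 0.0, 0, 0.001, 0, -1.2])

```text
time: 24.08
tool_pos: [555.1, -216.1, 68.5]
tcp_rot: [0.746, 0.666, 0.002, 0.001]
wrist_force: [6.1, 5.3, -1.8]
gripper_width: 11.1
gripper_force: 58.8
```

```bash
cat > st.py <<'E'
from bench import state
import numpy as np
s=state();n=s["tcp_rot"];print(s["torque"].round(3),s["wrist_force"].round(1),s["tool_pos"].round(1),"th",np.arctan2(n[1]**2-n[0]**2,2*n[0]*n[1]),s["qpos"][5])
E
python3 st.py
```

```text
[ 0.83  -0.95  -0.014] [ 6.1  5.3 -1.8] [ 555.1 -216.1   68.5] th -0.11395348675590485 -0.30199691942956136
```

Call:
carry_out(rows=[0.0, 0.0015, 0.001, 0, -0.03, 0.0, 0.0015, 0.001, 0, -0.06, 0.0, 0.0015, 0.001, 0, -0.09, 0.0, 0.0015, 0.001, 0, -0.12, 0.0, 0.0015, 0.001, 0, -0.12])

```text
time: 24.7
tool_pos: [555.4, -216.0, 68.5]
tcp_rot: [0.785, 0.62, 0.0, 0.001]
wrist_force: [6.1, 2.5, -1.2]
gripper_width: 10.6
gripper_force: 59.2
```

```bash
python3 st.py
```

```text
[ 0.382 -0.699  0.477] [ 6.1  2.5 -1.2] [ 555.4 -216.    68.5] th -0.23340341372903206 -0.17949296443880072
```

Call:
carry_out(rows=[0.0, 0, 0, 0, -0.03, 0.0, 0, 0, 0, -0.06, 0.0, 0, 0, 0, -0.09, 0.0, 0, 0, 0, -0.09])

```text
time: 25.2
tool_pos: [555.4, -216.1, 68.6]
tcp_rot: [0.81, 0.586, -0.0, 0.001]
wrist_force: [5.2, 2.9, -0.8]
gripper_width: 10.9
gripper_force: 96.4
```

```bash
python3 st.py
```

```text
[ 0.576 -0.821  2.386] [ 5.2  2.9 -0.8] [ 555.4 -216.1   68.6] th -0.3175148164841924 -0.09341543322202656
```

Torque rises sharply past θ ≈ -0.22, so the screw is seated, as the geometry predicts. Backing off a quarter turn.

Call:
carry_out(rows=[0.0, 0, 0, 0, 0.1, 0.0, 0, 0, 0, 0.22, 0.0, 0, 0, 0, 0.36, 0.0, 0, 0, 0, 0.5, 0.0, 0, 0, 0, 0.64, 0.0, 0, 0, 0, 0.78, 0.0, 0, 0, 0, 0.92, 0.0, 0, 0, 0, 1.06, 0.0, 0, 0, 0, 1.2, 0.0, 0, 0, 0, 1.34, 0.0, 0, 0, 0, 1.48, 0.0, 0, 0, 0, 1.58, 0.0, 0, 0, 0, 1.65, 0.0, 0, 0, 0, 1.675, 0.0, 0, 0, 0, 1.675, 0.0, 0, 0, 0, 1.675])

```text
time: 27.2
tool_pos: [553.3, -217.4, 68.5]
tcp_rot: [0.11, 0.994, -0.001, -0.001]
wrist_force: [-3.2, -4.0, 3.0]
gripper_width: 10.5
gripper_force: 59.7
```

```bash
python3 st.py
python3 - <<'E'
from h import *
c=[570.5,-142.3,-.224]
b=imaging.camera("side")[:,:,::-1].copy();a=imaging.camera("top")[:,:,::-1].copy()
blk=[[[20,50,57],[20,18,57],[-20,18,57],[-20,50,57]],[[20,18,57],[20,-14,57],[-20,-14,57],[-20,18,57]]]
blk.append([[-22,-85,64],[-22,-73,64],[-22,-73,94],[-22,-85,94]])
cv2.imwrite("pics/c7.png",np.hstack([view(b,"side",310,260,100,110,4,c,blk),view(a,"top",335,205,100,110,4,c,blk)]))
E
```

```text
[-0.9    0.555  0.036] [-3.2 -4.   3. ] [ 553.3 -217.4   68.5] th 1.3510800227487858 -1.76352152133482
```

View pics/c7.png

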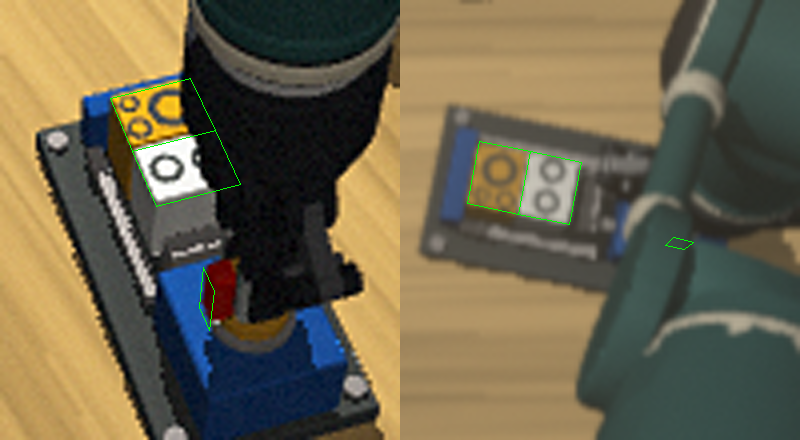

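```bash
python3 -c "
from bench import order;print(order.finish_job())"
```

```text
the job is handed in; nothing more can be done
None
```

The job is handed in at about 27 s: both blocks stand square and flat in the channel, brass against the stop and silver next to it. The screw was seated and backed off a quarter turn, and the gripper still holds the bar; I never moved near the scale, jar or pliers, but took no closing picture of them.

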